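Set the slide rack to drain on the sloped board

ROBOT

A 6-joint arm with a two-finger parallel gripper is mounted at the origin on the work surface. World frame = base frame: x ahead of the robot, y to its left, z up, the work surface at z = 0. Lengths are in m, angles in rad, forces in N, time in s.
With the tool pointing down it reaches from about 0.225 to 0.875 m from the base axis. Payload 3.4 kg.
Tool frame: the origin (TCP) lies between the finger pads; the fingertips stand 19 mm ahead of it and the grasp point (between the pads) is the TCP; z points along the fingers, y is the line along which they close (so a half turn about z gives the same grasp; the last joint's range is limited). The gripper opens to 85 mm and grips with 20 to 120 N. Pads are 22 mm wide; open, the fingers measure 114 mm over their backs; the gripper's body (76 mm by 85 mm) begins 54 mm behind the grasp point. The pads swing forward as they close: fully open they stand 13 mm farther back than shut.
Start: joints at [1.123, 0.276, 1.505, -0, 1.361, -0.121], TCP at [0.185, 0.545, 0.25] pointing down, gripper open.
Joint ranges: [-2.89, 2.89], [-0.75, 2.08], [0.22, 2.7], [-1.18, 4.32], [0.11, 2.71], [-2.7, 2.7]. Speed limits (rad/s): [2.57, 2.57, 3.14, 3.14, 3.14, 3.14].

INTERFACE

Orientations are given as a unit quaternion [w, x, y, z].
In Python, from rig import get_state, imaging, ticket gives the robot as it stands. The module is installed in compiled form; this text tells all that it offers.
- The arm moves only by the shell command python3 -m inch 'ROWS' [FORCE]. ROWS is JSON, a list of rows, each an object with "claw": the opening, from -1 (shut) to 1 (fully open); "travel": the shift along the world's x, y, z in units of 200 mm (1.0 is 200 mm), a list of three; "turn": the turn about the world's z in units of 180 degrees (1.0 is 180 degrees). A call has 1 to 5 rows; each row is the pose to reach, as a shift and turn from the pose commanded when the call began, turning the shorter way round; what a row does not reach only later rows make up. A row lasts 1/10 s, in which the tool goes at most 50 mm and 8.59 degrees, less where a joint would pass 70% of its speed; a pose out of reach is approached as far as the arm can. A call with a number of a shift or a turn outside -1 to 1 is refused whole. A call with a gripper value outside its range is refused whole. The fingers move at their own pace and stop on an object; FORCE is the grip in N (left out, the last holds). Time passes only in rows, so rows that repeat a pose let the fingers close. It gives the time, the measured TCP pose, the force, the opening and the grip force at its end, in the units of the state.
- get_state(): the state, without advancing time (a new reading comes with each control period).
- imaging.get_image(name): name is "side" or "top"; returns the picture (400x640x3 uint8, red, green, blue); there is no depth.
- imaging.camera_params(name): a dict with "camera_matrix" (3x3 intrinsics, pixels), "cam_to_world" (4x4, takes a point from camera to world coordinates). Camera axes: x right, y down, z forward; pixel columns grow to the right and rows downward; lengths in m; the calibration is good to about 2 mm. A picture is of the moment at which its call begins. camera_params takes no time and is no camera call.
- ticket.sign_off(): hands the job in; it is judged then, once.
The state is a dict: "clock": time; "qpos": joint angles; "qd": joint speeds; "effort": joint torques, N m; "position": TCP position; "ee_rot": TCP orientation; "contact_force": force on the tool from outside, world axes, zero at the start; "moment": the same for the moment, N m; "width": finger opening in m; "gripper_force": force on a finger pad.
Only numpy, scipy, OpenCV 4.12 (cv2) and the standard library are available. Lean on these libraries where they do the work, as an engineer would, in place of code of your own. Each camera call takes 0.05 s, during which the arm holds its last target. There are 200 camera calls.

TASK

Set the blue slide rack to drain on the sloped drain board, whole rack on the metal, its handle running up and down the slope and its lower end squarely against the black cleat so that it cannot slide off. Lower it right down onto the board before you let go, do not drop it, and leave the orange and the white rack where they stand.

Things in the scene. Friction and masses are not known exactly. Their poses are not given: they have to be found in the camera images.
- rack_blue: Blue plastic rack of glass slides, 96 x 84 mm (x by y), 0.14 to 0.25 kg, walls 32 mm high. Carrying handle: a straight bar 12 mm wide and 12 mm high along x over the middle, end to end, its centre 66 mm and top 72 mm above the underside, free below it. Origin: centre of the underside; z up, x along the bar; ends alike. This is the one to place.
- deck: Fixed drain board: slick aluminium plate (friction about 0.18: a rack slides down it), 220 mm wide, sloped 16 degrees, with a black cleat across its low end, 16 mm thick, 20 mm high. Origin: on the plate's surface, mid width, at the foot of the cleat's uphill face, 33 mm above the table. x points up the slope in the surface (plate ends at 204 mm), y along the cleat, z out of the plate.
- rack_orange: Orange plastic rack of glass slides, 96 x 84 mm (x by y), 0.14 to 0.25 kg, walls 32 mm high. Carrying handle: a straight bar 12 mm wide and 12 mm high along x over the middle, end to end, its centre 66 mm and top 72 mm above the underside, free below it. Origin: centre of the underside; z up, x along the bar; ends alike. Leave it alone.
- rack_white: White plastic rack of glass slides, 96 x 84 mm (x by y), 0.14 to 0.25 kg, walls 32 mm high. Carrying handle: a straight bar 12 mm wide and 12 mm high along x over the middle, end to end, its centre 66 mm and top 72 mm above the underside, free below it. Origin: centre of the underside; z up, x along the bar; ends alike. Leave it alone.
Things that resemble listed ones, but are neither listed nor needed, are in the scene too. Several things look just like the rack_blue: the one meant starts farthest from the robot's base.

How it is judged:
On the way:
1. the blue rack, still held in the fingers, is brought down to within 30 mm of the board's surface (contact force between the fingers and rack_blue above 0.5 N and z of rack_blue in the frame of deck between -0.02 and 0.03 m and x of rack_blue in the frame of deck between 0.03 and 0.16 m and y of rack_blue in the frame of deck between -0.09 and 0.09 m), for 0.1 s.
At the end, for the whole second after the job is handed in: The blue rack rests still and flat on the plate (within 8 mm, 8 degrees), upright, its lower end against the cleat (centre 38 to 60 mm uphill of the cleat's face; touching is 48), handle along the slope within 12 degrees, either way round, within 65 mm of the board's mid line (x of rack_blue in the frame of deck between 0.038 and 0.06 m and y of rack_blue in the frame of deck between -0.065 and 0.065 m and z of rack_blue in the frame of deck between -0.008 and 0.008 m and angle between the x axis of rack_blue and the x axis of deck, either way round below 0.21 rad and angle between rack_blue's own z axis and vertical below 0.55 rad and angle between the z axis of rack_blue and the z axis of deck, either way round below 0.15 rad and linear speed of rack_blue below 0.02 m/s and contact force between rack_blue and deck above 0.5 N).
It fails at once if the orange rack is shifted by more than 30 mm or tipped (distance of rack_orange from where it was at the start of the episode above 0.03 m or angle between rack_orange's own z axis and vertical above 0.3 rad).
It fails at once if the white rack is shifted by more than 30 mm or tipped (distance of rack_white from where it was at the start of the episode above 0.03 m or angle between rack_white's own z axis and vertical above 0.3 rad).
It also fails if it takes over 34 s, if anything falls off the work surface, if the arm or the gripper's body presses on something with over 40 N, if the wrist force passes 120 N, or if a joint passes its speed limit or range.

## Working session

There is one attempt and no reset: what is moved stays moved. The work goes in short steps, Python scripts to look and compute and a shell command to move; the robot and the scene stay as the last step left them, time stands still between calls to the robot, and variables do not carry over. Pictures are saved under pics/ and viewed, at most 10 in all, crops included, and the job is handed in when it is done.

```bash
mkdir -p pics; python3 - <<'E'
from rig import get_state, imaging
import cv2
for n in("top","side"):
    cv2.imwrite(f"pics/{n}0.png",imaging.get_image(n)[:,:,::-1])
    p=imaging.camera_params(n);print(p)
print(get_state())
E
```

```text
{'camera_matrix': array([[460.51278027,   0.        , 320.33864311],
       [  0.        , 460.51278027, 199.39660406],
       [  0.        ,   0.        ,   1.        ]]), 'cam_to_world': array([[ 0.02834002, -0.99872233,  0.04183962,  0.39967165],
       [-0.9995033 , -0.02773531,  0.01496379, -0.1437692 ],
       [-0.01378424, -0.04224291, -0.99901228,  1.29692597],
       [ 0.        ,  0.        ,  0.        ,  1.        ]])}
{'camera_matrix': array([[485.33349786,   0.        , 316.10079469],
       [  0.        , 485.33349786, 201.77479473],
       [  0.        ,   0.        ,   1.        ]]), 'cam_to_world': array([[ 0.68688122, -0.44863828,  0.57176734, -0.14568089],
       [-0.7267672 , -0.42195074,  0.54200278, -0.71725755],
       [-0.00190554, -0.78783327, -0.61588562,  0.7479129 ],
       [ 0.        ,  0.        ,  0.        ,  1.        ]])}
{'clock': 0.1, 'qpos': array([ 1.12300702e+00,  2.76535655e-01,  1.50598352e+00, -2.61461416e-05,
        1.36071699e+00, -1.20964420e-01]), 'qd': array([ 1.61318321e-05,  3.69997450e-04, -3.20988073e-03, -1.30879228e-03,
       -3.12519663e-04, -4.47267606e-04]), 'effort': array([ 1.47941781e-03, -4.17699802e+01, -2.46406353e+01, -1.86780821e-04,
        5.89715215e-03, -7.95378867e-06]), 'position': array([0.18440132, 0.54417074, 0.24953314]), 'ee_rot': array([-2.18281265e-04,  1.62683376e-01,  9.86677984e-01, -7.92337627e-04]), 'contact_force': array([-0.21130048, -0.22401738,  0.35571465]), 'moment': array([ 0.00387072, -0.0135435 , -0.05746347]), 'gripper_force': 0.0, 'width': 0.0855344602769895}
```

View pics/top0.png

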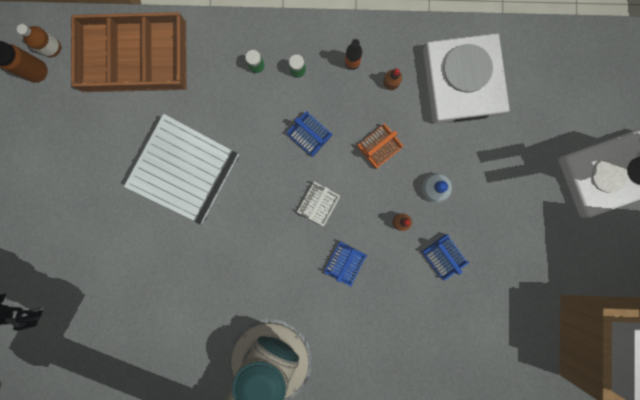

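View pics/side0.png

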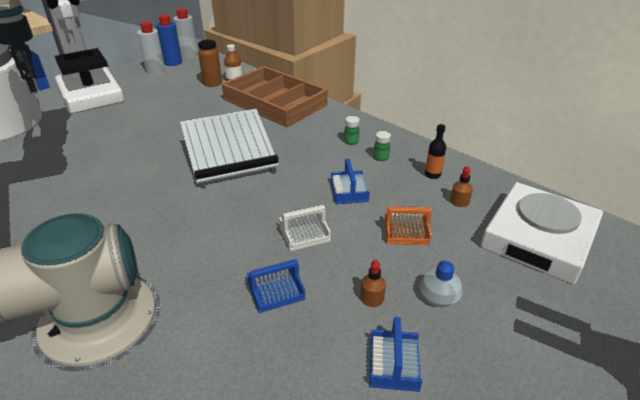

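The top view has three blue candidates: A (309,133), B (345,262) and C (445,257). The base is at about (265,370), so A looks farthest. The deck is at (180,167), with its cleat at the right edge from (237,153) to (202,220). I'll measure the distances and confirm with a crop.

```bash
cat > h.py <<'E'
import numpy as np,cv2
from rig import get_state, imaging
def ray(n,uv,z):
    p=imaging.camera_params(n);T=p["cam_to_world"]
    uv=np.atleast_2d(np.array(uv,float))
    d=np.c_[uv,np.ones(len(uv))]@np.linalg.inv(p["camera_matrix"]).T@T[:3,:3].T
    o=T[:3,3];z=np.broadcast_to(z,len(uv))
    return o+d*((z-o[2])/d[:,2])[:,None]
def proj(n,P):
    p=imaging.camera_params(n);T=np.linalg.inv(p["cam_to_world"])
    c=(np.atleast_2d(P)@T[:3,:3].T+T[:3,3])@p["camera_matrix"].T
    return c[:,:2]/c[:,2:]
def blue(img):
    return cv2.inRange(cv2.cvtColor(img,cv2.COLOR_RGB2HSV),(105,120,40),(130,255,255))
E
python3 - <<'E'
from h import *
t=cv2.cvtColor(cv2.imread("pics/top0.png"),cv2.COLOR_BGR2RGB);s=cv2.cvtColor(cv2.imread("pics/side0.png"),cv2.COLOR_BGR2RGB)
for n,im in(("top",t),("side",s)):
    m=cv2.morphologyEx(blue(im),cv2.MORPH_CLOSE,np.ones((5,5)))
    k,l,st,c=cv2.connectedComponentsWithStats(m)
    for i in range(1,k):
        if st[i,4]>150:
            w=ray(n,c[i],.025)[0]; print(n,st[i],c[i].round(1),w.round(3),np.hypot(*w[:2]).round(3))
a=cv2.resize(t[105:165,275:345][:,:],None,fx=8,fy=8,interpolation=cv2.INTER_CUBIC)[:, :400+160]
b=cv2.resize(t[105:235,115:245],None,fx=3.69,fy=3.69,interpolation=cv2.INTER_CUBIC)
cv2.imwrite("pics/c1.png",cv2.resize(np.hstack([a[:480,:],b[:480]])[:,:,::-1],(800,370)))
cv2.imwrite("pics/c2.png",cv2.resize(np.ascontiguousarray(t[100:240,110:350,::-1]),(800,467),interpolation=cv2.INTER_CUBIC))
E
```

```text
top [287 112  45  44 481] [309.7 132. ] [ 0.64  -0.09   0.025] 0.646
top [423 235  45  45 534] [445.9 256.9] [ 0.305 -0.473  0.025] 0.563
top [ 325  242   41   44 1016] [344.9 263.4] [ 0.279 -0.197  0.025] 0.342
side [156  22  26  44 737] [169.2  44.1] [0.88  1.091 0.025] 1.402
side [ 30  51  20  39 345] [38.8 72. ] [0.39  1.197 0.025] 1.259
side [331 159  38  45 645] [349.3 187.1] [ 0.626 -0.101  0.025] 0.634
side [ 247  259   58   54 1864] [276.4 286.6] [ 0.274 -0.211  0.025] 0.346
side [436 261  18  20 278] [444.6 270.4] [ 0.54  -0.429  0.025] 0.69
side [ 370  317   52   75 1473] [395.3 361.2] [ 0.298 -0.482  0.025] 0.566
```

View pics/c2.png

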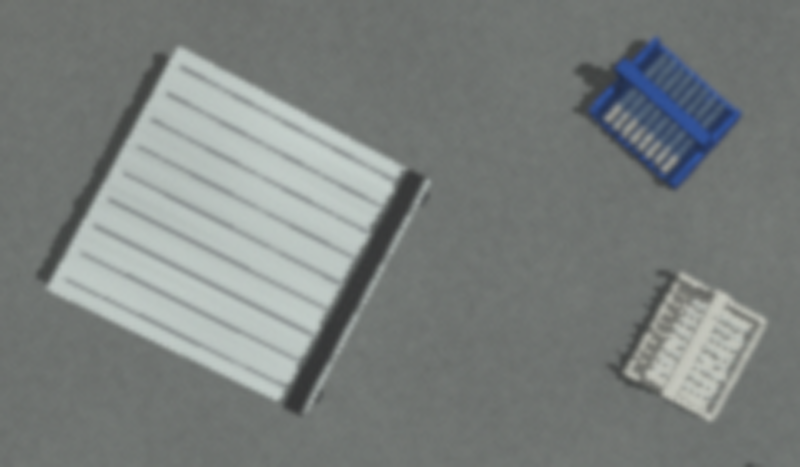

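The crop shows A, the blue rack at crop (670,112), with a full-length bar from about (622,65) to (711,135). Rack A is 0.646 m from the base, against 0.563 m for C and 0.342 m for B, so A is the one meant. The deck corners are uphill at (180,47) and (47,288), and the cleat's inner edge is at (405,172) and (285,403).

```bash
python3 - <<'E'
from h import *
f=lambda P:np.array(P)/3.3333+[110,100]
H=ray("top",f([(622,65),(711,135)]),.071)
d=H[0]-H[1];print("bar",H.round(4),np.linalg.norm(d),np.degrees(np.arctan2(d[1],d[0])),H.mean(0).round(4))
im=cv2.cvtColor(cv2.imread("pics/top0.png"),cv2.COLOR_BGR2RGB)
a=np.radians(16)
U=ray("top",f([(180,47),(47,288)]),.033+.204*np.sin(a))
C=ray("top",f([(405,172),(285,403)]),.033+.02*np.cos(a))
print("U",U.round(4),"C",C.round(4),np.linalg.norm(U[0]-U[1]),np.linalg.norm(C[0]-C[1]))
um,cm=U.mean(0)[:2],C.mean(0)[:2];up=um-cm
print("len",np.linalg.norm(up),"expect",.204*np.cos(a)+.02*np.sin(a))
e=U[0]-U[1]+C[0]-C[1];print("yaw up",np.degrees(np.arctan2(up[1],up[0])),"yaw from edges",np.degrees(np.arctan2(e[1],e[0]))+0)
# side-view bar: both ends via bright handle
s=get_state();q=s["ee_rot"]
from scipy.spatial.transform import Rotation as R
M=R.from_quat(q[[1,2,3,0]]).as_matrix();print("toolY",M[:,1],np.degrees(np.arctan2(M[1,1],M[0,1])))
sd=cv2.imread("pics/side0.png");cv2.imwrite("pics/s1.png",cv2.resize(np.ascontiguousarray(sd[100:250,170:400]),(800,522),interpolation=cv2.INTER_CUBIC))
E
```

```text
bar [[ 0.664  -0.0556  0.071 ]
 [ 0.6091 -0.1289  0.071 ]] 0.09156773254890214 53.17370421034728 [ 0.6365 -0.0922  0.071 ]
U [[0.6656 0.2962 0.0892]
 [0.4702 0.394  0.0892]] C [[0.5754 0.1206 0.0522]
 [0.3841 0.2115 0.0522]] 0.2184302907841197 0.21178867405580398
len 0.19960727426373256 expect 0.20161013308775702
yaw up 63.7889096786311 yaw from edges -26.007636634849344
toolY [ 0.32103187  0.94706698 -0.00163459] 71.27463483517117
```

View pics/s1.png

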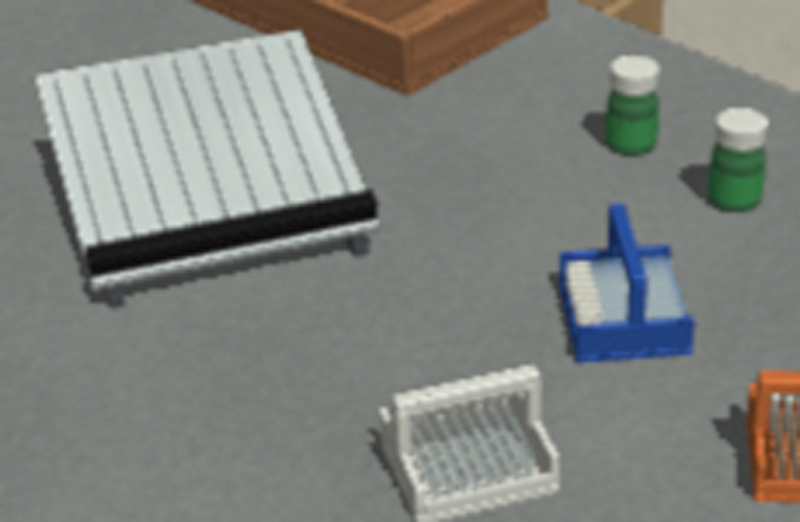

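The side crop shows that rack A's bar (crop (617,210) to (637,280)) is clear of its neighbours and that the deck is free. I'll move over rack A now, turning the tool by −108°.

```bash
A='x'; python3 -m inch '[{"claw":1,"travel":[0.565,-0.8,0],"turn":-0.15},{"claw":1,"travel":[0.565,-0.8,0],"turn":-0.15},{"claw":1,"travel":[0.565,-0.8,0],"turn":-0.15},{"claw":1,"travel":[0.565,-0.8,0],"turn":-0.15},{"claw":1,"travel":[0.565,-0.8,0],"turn":-0.15}]' 30
python3 -m inch '[{"claw":1,"travel":[0.565,-0.8,0],"turn":-0.15},{"claw":1,"travel":[0.565,-0.8,0],"turn":-0.15},{"claw":1,"travel":[0.565,-0.8,0],"turn":-0.15},{"claw":1,"travel":[0.565,-0.8,0],"turn":-0.15},{"claw":1,"travel":[0.565,-0.8,0],"turn":-0.15}]'
python3 -m inch '[{"claw":1,"travel":[0.565,-0.8,0],"turn":-0.15},{"claw":1,"travel":[0.565,-0.8,0],"turn":-0.15},{"claw":1,"travel":[0.565,-0.8,0],"turn":-0.15},{"claw":1,"travel":[0.565,-0.8,0],"turn":-0.15},{"claw":1,"travel":[0.565,-0.8,0],"turn":-0.15}]'
python3 - <<'E'
from h import *
f=np.array([(617,210),(637,276)])/3.478+[170,100]
H=ray("side",f,.072);d=H[0]-H[1];print(H.round(4),np.degrees(np.arctan2(d[1],d[0])),H.mean(0))
E
```

```text
clock: 0.6
position: [0.3, 0.3803, 0.25]
ee_rot: [0.001, 0.391, 0.92, -0.001]
contact_force: [-0.8, 0.9, -0.0]
width: 0.0849
gripper_force: 0.0
clock: 1.1
position: [0.4136, 0.2211, 0.2501]
ee_rot: [0.001, 0.595, 0.803, -0.0]
contact_force: [0.1, 0.2, 0.6]
width: 0.0856
gripper_force: 0.0
clock: 1.6
position: [0.5269, 0.0616, 0.2497]
ee_rot: [0.001, 0.766, 0.643, 0.0]
contact_force: [0.0, 0.9, -0.0]
width: 0.0855
gripper_force: 0.0
[[ 0.6602 -0.0631  0.072 ]
 [ 0.6064 -0.1272  0.072 ]] 49.96644704374056 [ 0.63327636 -0.09516639  0.072     ]
```

```bash
python3 -m inch '[{"claw":1,"travel":[0.54,-0.775,0],"turn":-0.157},{"claw":1,"travel":[0.54,-0.775,0],"turn":-0.157},{"claw":1,"travel":[0.54,-0.775,0],"turn":-0.157},{"claw":1,"travel":[0.54,-0.775,0],"turn":-0.157},{"claw":1,"travel":[0.54,-0.775,0],"turn":-0.157}]'
python3 -m inch '[{"claw":1,"travel":[0,0,-0.2],"turn":0},{"claw":1,"travel":[0,0,-0.4],"turn":0},{"claw":1,"travel":[0,0,-0.55],"turn":0},{"claw":1,"travel":[0,0,-0.65],"turn":0},{"claw":1,"travel":[0,0,-0.65],"turn":0}]'
python3 - <<'E'
from h import *
s=get_state();print(s["position"],s["ee_rot"],s["contact_force"])
t=imaging.get_image("top")
sd=imaging.get_image("side")
a=cv2.resize(t[90:180,260:360],(400,360),interpolation=cv2.INTER_CUBIC);b=cv2.resize(sd[110:220,300:400],(400,440))[:360]
b=cv2.resize(sd[120:220,295:406],(400,360),interpolation=cv2.INTER_CUBIC)
cv2.imwrite("pics/g1.png",np.hstack([a,b])[:,:,::-1])
E
```

```text
clock: 2.1
position: [0.6342, -0.0927, 0.2489]
ee_rot: [0.001, 0.899, 0.437, 0.0]
contact_force: [-0.7, 0.8, -0.8]
width: 0.0849
gripper_force: 0.0
clock: 2.6
position: [0.6286, -0.0871, 0.1168]
ee_rot: [-0.003, 0.898, 0.44, -0.003]
contact_force: [0.2, 0.5, -0.2]
width: 0.0853
gripper_force: 0.0
[ 0.62863344 -0.08711383  0.11678972] [-0.00317408  0.8982306   0.4395032  -0.00294259] [ 0.20574056  0.5246381  -0.23418002]
```

View pics/g1.png

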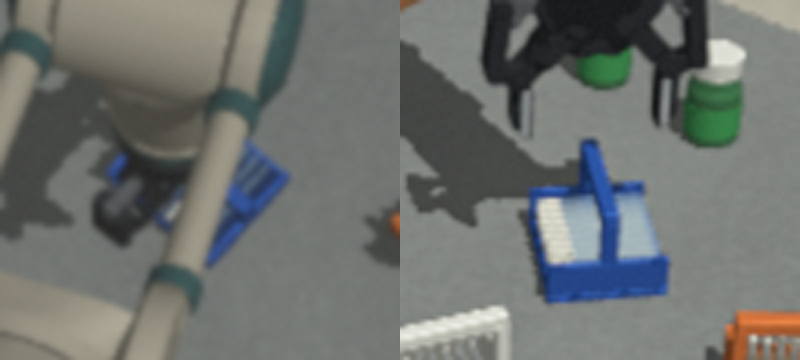

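The crops show the fingers straddling the bar: side crop fingers at x≈520 and 665, bar at ≈597. I'll hold for a row to check the pose and then descend.

```bash
python3 -m inch '[{"claw":1,"travel":[0,0,-0.1],"turn":0},{"claw":1,"travel":[0,0,-0.1],"turn":0},{"claw":1,"travel":[0,0,-0.1],"turn":0}]'
```

```text
clock: 3.0
position: [0.6321, -0.09, 0.1017]
ee_rot: [0.0, 0.899, 0.439, 0.001]
contact_force: [0.3, 0.2, 0.2]
width: 0.0857
gripper_force: 0.0
```

```bash
python3 -m inch '[{"claw":1,"travel":[0.01,-0.015,-0.08],"turn":0},{"claw":1,"travel":[0.015,-0.015,-0.15],"turn":0},{"claw":1,"travel":[0.015,-0.015,-0.175],"turn":0},{"claw":1,"travel":[0.015,-0.015,-0.175],"turn":0},{"claw":1,"travel":[0.015,-0.015,-0.175],"turn":0}]' 25
python3 -m inch '[{"claw":-1,"travel":[0,0,0],"turn":0},{"claw":-1,"travel":[0,0,0],"turn":0},{"claw":-1,"travel":[0,0,0],"turn":0},{"claw":-1,"travel":[0,0,0],"turn":0},{"claw":-1,"travel":[0,0,0],"turn":0}]' 25
python3 -m inch '[{"claw":-1,"travel":[0,0,0],"turn":0},{"claw":-1,"travel":[0,0,0],"turn":0},{"claw":-1,"travel":[0,0,0],"turn":0},{"claw":-1,"travel":[0,0,0],"turn":0},{"claw":-1,"travel":[0,0,0],"turn":0}]' 25
```

```text
clock: 3.5
position: [0.6348, -0.0934, 0.0657]
ee_rot: [0.0, 0.899, 0.438, 0.0]
contact_force: [-0.8, 0.3, -0.5]
width: 0.0851
gripper_force: 0.0
clock: 4.0
position: [0.6347, -0.0934, 0.0655]
ee_rot: [0.0, 0.899, 0.439, 0.0]
contact_force: [0.9, -1.1, 1.5]
width: 0.0123
gripper_force: 4.7
clock: 4.5
position: [0.6347, -0.0935, 0.0655]
ee_rot: [0.0, 0.899, 0.438, 0.0]
contact_force: [0.4, -0.2, 1.7]
width: 0.0115
gripper_force: 30.3
```

Gripped at 11.5 mm wide with 30 N. I'll lift and carry it to above the board.

```bash
python3 -m inch '[{"claw":-1,"travel":[0,0,0.1],"turn":0},{"claw":-1,"travel":[0,0,0.25],"turn":0},{"claw":-1,"travel":[0,0,0.4],"turn":0},{"claw":-1,"travel":[0,0,0.55],"turn":0},{"claw":-1,"travel":[0,0,0.65],"turn":0}]'
python3 -m inch '[{"claw":-1,"travel":[-0.05,0.1,0.05],"turn":0.006},{"claw":-1,"travel":[-0.11,0.28,0.05],"turn":0.013},{"claw":-1,"travel":[-0.18,0.45,0.05],"turn":0.02},{"claw":-1,"travel":[-0.25,0.62,0.05],"turn":0.027},{"claw":-1,"travel":[-0.32,0.79,0.05],"turn":0.033}]'
python3 -m inch '[{"claw":-1,"travel":[-0.07,0.18,0],"turn":0.007},{"claw":-1,"travel":[-0.14,0.36,0],"turn":0.015},{"claw":-1,"travel":[-0.21,0.53,0],"turn":0.022},{"claw":-1,"travel":[-0.28,0.68,0],"turn":0.028},{"claw":-1,"travel":[-0.32,0.79,0],"turn":0.033}]'
python3 -m inch '[{"claw":-1,"travel":[0,0,0],"turn":0},{"claw":-1,"travel":[0,0,0],"turn":0}]'
python3 - <<'E'
from h import *
t=imaging.get_image("top")
sd=imaging.get_image("side")
a=cv2.resize(t[90:250,100:278],(400,360),interpolation=cv2.INTER_CUBIC)
b=cv2.resize(sd[50:230,130:330],(400,360),interpolation=cv2.INTER_CUBIC)
cv2.imwrite("pics/g2.png",np.hstack([a,b])[:,:,::-1])
E
```

```text
clock: 5.0
position: [0.6349, -0.0935, 0.197]
ee_rot: [0.001, 0.899, 0.438, 0.001]
contact_force: [-0.7, -0.5, -1.6]
width: 0.0117
gripper_force: 29.9
clock: 5.5
position: [0.5685, 0.0665, 0.2043]
ee_rot: [-0.001, 0.875, 0.485, -0.001]
contact_force: [0.3, 0.3, -1.8]
width: 0.0113
gripper_force: 29.9
clock: 6.0
position: [0.5035, 0.2247, 0.2043]
ee_rot: [-0.001, 0.848, 0.53, -0.001]
contact_force: [-0.5, -0.7, -1.9]
width: 0.0114
gripper_force: 29.9
clock: 6.2
position: [0.5054, 0.2229, 0.2046]
ee_rot: [0.0, 0.848, 0.53, -0.001]
contact_force: [0.7, -0.4, -2.5]
width: 0.0115
gripper_force: 29.9
```

View pics/g2.png

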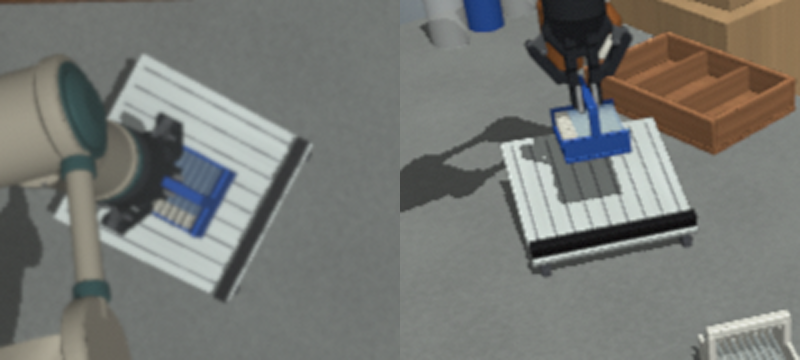

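The rack is held level over the board and lined up with the slope (top crop (195,190), cleat (270,220)). I'll lower it to just above the board and then press gently so that it pivots flat.

```bash
python3 -m inch '[{"claw":-1,"travel":[0,0,-0.08],"turn":0},{"claw":-1,"travel":[0,0,-0.18],"turn":0},{"claw":-1,"travel":[0,0,-0.28],"turn":0},{"claw":-1,"travel":[0,0,-0.33],"turn":0},{"claw":-1,"travel":[0,0,-0.34],"turn":0}]' 20
python3 -m inch '[{"claw":-1,"travel":[0,0,-0.01],"turn":0},{"claw":-1,"travel":[0,0,-0.02],"turn":0},{"claw":-1,"travel":[0,0,-0.03],"turn":0},{"claw":-1,"travel":[0,0,-0.04],"turn":0},{"claw":-1,"travel":[0,0,-0.04],"turn":0}]'
python3 -m inch '[{"claw":-1,"travel":[0,0,-0.01],"turn":0},{"claw":-1,"travel":[0,0,-0.015],"turn":0},{"claw":-1,"travel":[0,0,-0.02],"turn":0},{"claw":-1,"travel":[0,0,-0.02],"turn":0}]'
```

```text
clock: 6.8
position: [0.5061, 0.2215, 0.136]
ee_rot: [-0.0, 0.849, 0.529, -0.001]
contact_force: [-0.6, 1.1, -1.9]
width: 0.0112
gripper_force: 29.9
clock: 7.3
position: [0.5069, 0.2227, 0.1299]
ee_rot: [0.0, 0.848, 0.529, 0.001]
contact_force: [-0.1, -0.5, 1.4]
width: 0.0116
gripper_force: 30.3
clock: 7.7
position: [0.5065, 0.2209, 0.1277]
ee_rot: [0.002, 0.848, 0.53, -0.0]
contact_force: [-3.7, -6.2, 12.5]
width: 0.0118
gripper_force: 32.2
```

```bash
python3 -m inch '[{"claw":-1,"travel":[0,0,-0.01],"turn":0},{"claw":-1,"travel":[0,0,-0.015],"turn":0},{"claw":-1,"travel":[0,0,-0.02],"turn":0},{"claw":-1,"travel":[0,0,-0.02],"turn":0}]' 20
python3 - <<'E'
from h import *
print(get_state()["moment"])
sd=imaging.get_image("side")
cv2.imwrite("pics/g3.png",cv2.resize(sd[80:220,150:310],(640,560),interpolation=cv2.INTER_CUBIC)[:,:,::-1])
E
```

```text
clock: 8.1
position: [0.5068, 0.221, 0.1235]
ee_rot: [0.002, 0.848, 0.53, 0.0]
contact_force: [-3.2, -7.5, 12.0]
width: 0.0116
gripper_force: 32.8
[-0.71377761  0.34299342 -0.03566136]
```

View pics/g3.png

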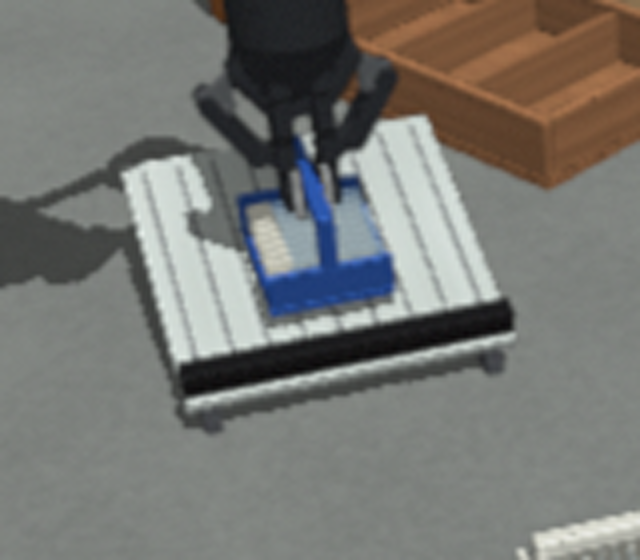

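The side crop shows the rack's low end (320,305) still a few mm off the plate. The force stays near 12 N while z drops, so the bar is pivoting in the pads as planned. I'll continue.

```bash
python3 -m inch '[{"claw":-1,"travel":[0,0,-0.01],"turn":0},{"claw":-1,"travel":[0,0,-0.015],"turn":0},{"claw":-1,"travel":[0,0,-0.02],"turn":0},{"claw":-1,"travel":[0,0,-0.02],"turn":0}]'
python3 -m inch '[{"claw":-1,"travel":[0,0,-0.005],"turn":0},{"claw":-1,"travel":[0,0,-0.01],"turn":0},{"claw":-1,"travel":[0,0,-0.01],"turn":0}]'
```

```text
clock: 8.55
position: [0.5069, 0.2214, 0.1191]
ee_rot: [0.001, 0.848, 0.529, 0.0]
contact_force: [-1.9, -4.8, 8.9]
width: 0.0115
gripper_force: 33.3
clock: 8.85
position: [0.5069, 0.2215, 0.117]
ee_rot: [0.001, 0.848, 0.529, 0.0]
contact_force: [-1.3, -4.6, 7.0]
width: 0.0111
gripper_force: 33.6
```

```bash
python3 -m inch '[{"claw":-1,"travel":[0,0,-0.01],"turn":0},{"claw":-1,"travel":[-0.01,-0.02,-0.017],"turn":0},{"claw":-1,"travel":[-0.02,-0.04,-0.024],"turn":0},{"claw":-1,"travel":[-0.03,-0.06,-0.03],"turn":0},{"claw":-1,"travel":[-0.03,-0.06,-0.03],"turn":0}]'
python3 -m inch '[{"claw":-1,"travel":[-0.01,-0.02,-0.006],"turn":0},{"claw":-1,"travel":[-0.02,-0.04,-0.012],"turn":0},{"claw":-1,"travel":[-0.02,-0.04,-0.012],"turn":0}]'
python3 - <<'E'
from h import *
print(get_state()["moment"])
sd=imaging.get_image("side")
cv2.imwrite("pics/g4.png",cv2.resize(sd[80:220,150:310],(640,560),interpolation=cv2.INTER_CUBIC)[:,:,::-1])
E
```

```text
clock: 9.35
position: [0.5032, 0.2106, 0.1128]
ee_rot: [0.002, 0.848, 0.529, 0.003]
contact_force: [-1.5, -3.2, 14.1]
width: 0.0116
gripper_force: 34.5
clock: 9.65
position: [0.4992, 0.2026, 0.1102]
ee_rot: [0.002, 0.848, 0.529, 0.003]
contact_force: [-0.2, -2.5, 13.4]
width: 0.0114
gripper_force: 34.4
[-0.20654984  0.04858554 -0.02248812]
```

View pics/g4.png

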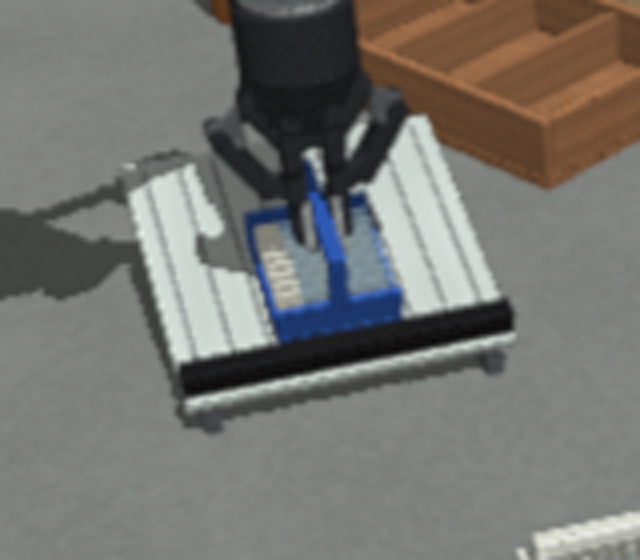

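The rack is flat: force is 13 N, the moment has collapsed, and its low end (340,330) is near the cleat. I'll slide it the last few mm in two small steps.

```bash
python3 -m inch '[{"claw":-1,"travel":[-0.005,-0.01,0],"turn":0},{"claw":-1,"travel":[-0.01,-0.02,-0.002],"turn":0},{"claw":-1,"travel":[-0.01,-0.02,-0.002],"turn":0}]'
python3 -m inch '[{"claw":-1,"travel":[-0.005,-0.01,-0.002],"turn":0},{"claw":-1,"travel":[-0.01,-0.02,-0.004],"turn":0},{"claw":-1,"travel":[-0.01,-0.02,-0.004],"turn":0}]'
```

```text
clock: 10.0
position: [0.4966, 0.1988, 0.1089]
ee_rot: [0.001, 0.849, 0.529, 0.003]
contact_force: [-0.1, -1.6, 9.6]
width: 0.0115
gripper_force: 33.8
clock: 10.3
position: [0.4942, 0.1948, 0.1076]
ee_rot: [0.001, 0.849, 0.529, 0.002]
contact_force: [0.3, -1.9, 6.0]
width: 0.0115
gripper_force: 33.5
```

```bash
python3 -m inch '[{"claw":-1,"travel":[-0.005,-0.01,-0.003],"turn":0},{"claw":-1,"travel":[-0.01,-0.02,-0.006],"turn":0},{"claw":-1,"travel":[-0.01,-0.02,-0.006],"turn":0}]'
python3 -m inch '[{"claw":-1,"travel":[-0.005,-0.01,-0.003],"turn":0},{"claw":-1,"travel":[-0.005,-0.01,-0.003],"turn":0}]'
```

```text
clock: 10.6
position: [0.4934, 0.1929, 0.107]
ee_rot: [-0.0, 0.849, 0.529, 0.005]
contact_force: [0.8, 4.1, 8.9]
width: 0.0114
gripper_force: 33.6
clock: 10.8
position: [0.4934, 0.1925, 0.1071]
ee_rot: [-0.001, 0.849, 0.528, 0.006]
contact_force: [0.6, 9.2, 9.4]
width: 0.0114
gripper_force: 33.9
```

The cleat now pushes back with 9 N uphill, so the rack is against it. I'll relax the push, release, and go straight up.

```bash
python3 -m inch '[{"claw":-1,"travel":[0.005,0.01,0.006],"turn":0},{"claw":-1,"travel":[0.005,0.01,0.006],"turn":0},{"claw":-0.6,"travel":[0.005,0.01,0.006],"turn":0},{"claw":-0.4,"travel":[0.005,0.01,0.006],"turn":0},{"claw":0,"travel":[0.005,0.01,0.006],"turn":0}]'
python3 -m inch '[{"claw":0.4,"travel":[0,0,0],"turn":0},{"claw":0.4,"travel":[0,0,0],"turn":0},{"claw":0.4,"travel":[0,0,0.1],"turn":0},{"claw":0.4,"travel":[0,0,0.3],"turn":0},{"claw":0.4,"travel":[0,0,0.5],"turn":0}]'
python3 -m inch '[{"claw":0.4,"travel":[0,0,0.2],"turn":0},{"claw":0.4,"travel":[0,0,0.4],"turn":0},{"claw":0.4,"travel":[0,0.2,0.5],"turn":0},{"claw":0.4,"travel":[0,0.4,0.5],"turn":0},{"claw":0.4,"travel":[0,0.6,0.5],"turn":0}]'
python3 - <<'E'
from h import *
t=imaging.get_image("top")
sd=imaging.get_image("side")
a=cv2.resize(t[90:250,100:278],(400,360),interpolation=cv2.INTER_CUBIC)
b=cv2.resize(sd[80:220,150:306],(400,360),interpolation=cv2.INTER_CUBIC)
cv2.imwrite("pics/g5.png",np.hstack([a,b])[:,:,::-1])
E
```

```text
clock: 11.3
position: [0.4899, 0.1901, 0.1047]
ee_rot: [0.0, 0.848, 0.529, -0.001]
contact_force: [0.3, 0.3, 1.0]
width: 0.0388
gripper_force: 0.0
clock: 11.8
position: [0.4899, 0.1903, 0.2054]
ee_rot: [-0.0, 0.849, 0.529, -0.001]
contact_force: [-0.1, 0.9, 0.2]
width: 0.0599
gripper_force: 0.0
clock: 12.3
position: [0.4909, 0.3116, 0.3064]
ee_rot: [0.0, 0.849, 0.529, 0.001]
contact_force: [0.2, 0.1, 0.1]
width: 0.0597
gripper_force: 0.0
```

View pics/g5.png

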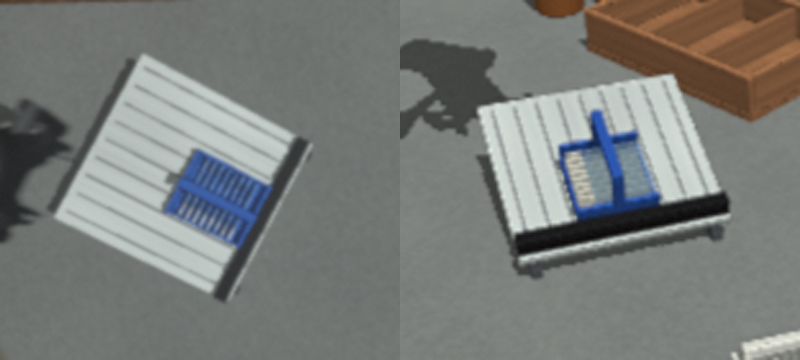

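The crops show the rack flat on the plate, its low end square against the cleat (top crop (257,213)), its handle parallel to the grooves, and near the board's mid line. I'm handing it in.

```bash
python3 -c "
from rig import ticket
print(ticket.sign_off())"
```

```text
the job is handed in; nothing more can be done
None
```

The blue rack farthest from the base was lowered onto the drain board and released flat and square against the cleat, handle up the slope, with the orange and white racks not touched; I handed the job in at about 12 s, and sign-off returned no verdict.

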